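Fill the patty tray, then tilt the turner out of the half-covered pan

TASK

Get the cook-out ready: gently set down (do not drop) the two patties from the cutting board on the tray, one in the middle of each empty paper square, so that the four patties make a neat two-by-two, leaving the two already there in place. Then take the turner out of the half-covered pan: it is longer than the opening, so grip its handle, raise the handle end and draw it out on a slant. Finish while still holding the turner in the gripper, at rest, all of it at least 8 cm above the pan's rim and touching nothing else; leave the bowl, the bottle and the carton alone.

Things in the scene. Friction and masses are not known exactly. Their poses are not given: they have to be found in the camera images.
- patty1_c (a point): Centre (half-way up) of a loose, rigid frozen patty: brown upright disc 60 mm across, 22 mm high, 60 g. Starts flat on the white cutting board (270 x 110 mm, top 12 mm above the table).
- patty2_c (a point): Centre of the other loose patty on the cutting board, same size; either patty may go on either empty square.
- set1_c (a point): Centre of a patty (same size, loose too) already lying on its paper square on the tray; it must stay (within 15 mm).
- set2_c (a point): Centre of the second patty already on the tray; it must stay (within 15 mm).
- gap1_c (a point): Centre of one empty square of brown kraft paper (84 mm wide, lying flat on the tray floor, 3 mm above the table). The fixed aluminium sheet tray is 240 x 240 mm with a rim 12 mm high and has four such squares in a 2 x 2 grid with 95 mm between centres; each start fills two of the four with the patties set1 and set2.
- gap2_c (a point): Centre of the other empty paper square on the tray.
- pan_floor (a point): Centre of the inner floor of a fixed deep aluminium pan, 4 mm above the table. Its y axis runs along the pan's length, z up. Inside it is 190 mm wide (x) and 360 mm long (y); walls 4 mm thick, their top (the rim) 60 mm above the inner floor (64 mm above the table). Open from y = -180 to +25 mm (205 mm long, full width); covered from there to the +y end.
- cover_edge (a point): Middle of the straight edge of the pan's cover, where the opening ends: 25 mm to +y of pan_floor, on the cover's underside, 60 mm above the pan's inner floor. The flat metal cover is fixed, 4 mm thick (top 68 mm above the table), and reaches from here to the pan's +y end; it cannot be removed.
- turner_grip (a point): Middle of the handle of the turner (300 mm long, 160 g, loose), the place to grip. y axis along the turner: butt at -y, blade at +y. Black bar handle 24 mm wide (x), 20 mm thick (z), from 75 mm to -y to 90 mm to +y of this point, mid-height 30 mm above the pan's floor; centre of mass about 98 mm to +y. Lies flat in the pan, nearly along its y axis, handle in the opening.
- turner_butt (a point): Butt end of the turner's handle, 75 mm to -y of turner_grip, at the handle's mid-thickness. A foot under it, 12 mm long, stands on the pan's floor, so that the turner is 40 mm high here.
- turner_tip (a point): Front edge of the turner's blade, 225 mm to +y of turner_grip and 28 mm lower than it when the turner lies flat; under the pan's cover at the start. Steel blade 80 mm wide, 90 mm long, 4 mm thick, flat on the pan's floor; a thin steel shank 50 mm long slopes up from it to the handle.
- bowl: White plastic bowl, 110 mm across, 60 mm high, beyond the work; leave alone. Origin at the centre of its underside.
- bottle: Closed red-brown sauce bottle, 56 mm across, 170 mm high; leave alone. Origin at the centre of its underside.
- carton: Cardboard carton 60 x 220 x 55 mm, beyond the tray; leave alone. Origin at the centre of its underside.
Mind the look-alikes: they are no part of the job. What is shaped like the part that bears patty1_c but yellow is not meant. Leave any green look-alike of the part that bears patty2_c alone.

How it is judged:
On the way, in this order (a step that is already met when the one before it is completed fails the run):
1. the two loose patties lie flat and released on the two empty squares (((horizontal distance between patty1_c and gap1_c below 0.015 m and horizontal distance between patty2_c and gap2_c below 0.015 m) or (horizontal distance between patty1_c and gap2_c below 0.015 m and horizontal distance between patty2_c and gap1_c below 0.015 m)) and height (world z) of each of patty1_c, patty2_c below 0.019 m and angle between each of patty1_c, patty2_c's own z axis and vertical below 0.12 rad and linear speed of each of patty1, patty2 below 0.03 m/s and contact force between the fingers and patty1 below 0.05 N and contact force between the fingers and patty2 below 0.05 N and distance of each of set1_c, set2_c from where it was at the start of the episode below 0.015 m), for 0.2 s.
2. the turner is out of the pan, held by the fingers above the rim (height (world z) of each of turner_butt, turner_tip above 0.125 m and contact force between the fingers and turner above 1 N and contact force between turner and pan below 0.05 N and contact force between turner and bowl below 0.05 N and contact force between turner and bottle below 0.05 N and contact force between turner and carton below 0.05 N), for 0.2 s.
At the end, for the whole second after the job is handed in: Loose patties flat, released, each within 15 mm of its own empty square's centre; the two others within 15 mm of their start; turner held at rest by the fingers, both ends over 125 mm above the table, touching neither pan nor bystander; bystanders moved under 30 mm (all of step 1 and all of step 2 and linear speed of turner below 0.05 m/s and angular speed of turner below 0.3 rad/s and distance of each of bowl, bottle, carton from where it was at the start of the episode below 0.03 m); the arm keeps its last pose, push and grip.
It fails at once if a patty is dropped or flung (faster than 0.7 m/s with no finger touching it) ((linear speed of patty1 above 0.7 m/s and contact force between the fingers and patty1 below 0.05 N) or (linear speed of patty2 above 0.7 m/s and contact force between the fingers and patty2 below 0.05 N) or (linear speed of set1 above 0.7 m/s and contact force between the fingers and set1 below 0.05 N) or (linear speed of set2 above 0.7 m/s and contact force between the fingers and set2 below 0.05 N)).
It fails at once if a bystander is moved more than 30 mm (distance of any of bowl, bottle, carton from where it was at the start of the episode above 0.03 m).
It fails at once if a patty already on the tray is moved more than 15 mm (distance of any of set1_c, set2_c from where it was at the start of the episode above 0.015 m).
It also fails if it takes over 64 s, if anything falls off the work surface, if the arm or the gripper's body presses on something with over 40 N, if the wrist force passes 120 N, or if a joint passes its speed limit or range.

ROBOT

A 6-joint arm with a two-finger parallel gripper is mounted at the origin on the work surface. World frame = base frame: x ahead of the robot, y to its left, z up, the work surface at z = 0. Lengths are in m, angles in rad, forces in N, time in s.
With the tool pointing down it reaches from about 0.275 to 0.85 m from the base axis. Payload 19 kg.
Tool frame: the origin (TCP) lies at the very end of the fingers, on their centre line; the grasp point (between the pads) lies 19 mm behind it; z points along the fingers, y is the direction in which the jaws open and shut (so a half turn about z gives the same grasp; the last joint's range is limited). The gripper opens to 85 mm and grips with 20 to 120 N. Pads are 22 mm wide; open, the fingers measure 114 mm over their backs; the gripper's body (76 mm by 85 mm) begins 54 mm behind the grasp point. The pads swing forward as they close: fully open they stand 13 mm farther back than shut.
Start: joints at [-1.249, 0.15, 1.437, -0, 1.554, -0.134], TCP at [0.253, -0.516, 0.231] pointing down, gripper open.
Joint ranges: [-2.8, 2.8], [-0.68, 2.1], [0.12, 2.68], [-1.39, 4.53], [0.16, 2.79], [-2.81, 2.81]. Speed limits (rad/s): [1.89, 1.89, 2.22, 3.01, 3.01, 3.01].

INTERFACE

Orientations are given as a 3x3 rotation matrix whose columns are the frame's x, y, z axes.
In Python, from workcell import r gives the robot as it stands.
- The arm moves only by the tool carry_out, never from a script. Its argument "deltas" is one flat list of numbers, 6 for each row, row after row: the shift along the tool's x, y, z in mm, then the turn, a rotation vector about the tool's x, y, z in rad. In form: [tx, ty, tz, wx, wy, wz, tx, ty, tz, wx, wy, wz, ...]. A call has 1 to 12 rows; each row is the pose to reach, as a shift and turn from the pose commanded when the call began, along the tool's axes at that moment; what a row does not reach only later rows make up. A row lasts 1/10 s, in which the tool goes at most 50 mm and 8.59 degrees, less where a joint would pass 70% of its speed; a pose out of reach is approached as far as the arm can. A call with a gripper value outside its range is refused whole. "gripper" is the finger opening in mm, from 0 to 85.4, set as the call begins (left out, the last holds). The fingers move at their own pace and stop on an object; "force" is the grip in N (left out, the last holds). Time passes only in rows, so rows that repeat a pose let the fingers close. It gives the time, the measured TCP pose, the force and the opening at its end, in the units of the state.
- r.read_state(): the state, without advancing time (a new reading comes with each control period).
- r.capture(name): name is "side" or "top"; returns a dict with "frame" (480x640x3 uint8, red, green, blue), "depth" (480x640 float32, m along the optical axis (not along the pixel's ray), 0 where there is no reading), "K" (3x3 intrinsics, pixels), "distortion" ([k1, k2, p1, p2, k3] as OpenCV has them; the pictures are not rectified), "origin" and "orientation" of the camera in the world. Camera axes: x right, y down, z forward; pixel columns grow to the right and rows downward; lengths in m; the calibration is good to about 2 mm. A picture is of the moment at which its call begins.
- r.hand_in(): hands the job in, once; it reports no verdict.
The state is a dict: "t": time; "joints": joint angles; "dq": joint speeds; "joint_efforts": joint torques, N m; "tool_pos": TCP position; "eef_rot": TCP orientation; "wrist_force": force on the tool from outside, world axes, zero at the start; "ft_torque": the same for the moment, N m; "opening": opening from 0.0 (shut) to 1.0 (fully open).
Only numpy, scipy, OpenCV 4.12 (cv2) and the standard library are available. Lean on these libraries where they do the work, as an engineer would, in place of code of your own. Each camera call takes 0.05 s, during which the arm holds its last target.

## Working session

There is one attempt and no reset: what is moved stays moved. The work goes in short steps, Python scripts to look and compute and a tool call to move; the robot and the scene stay as the last step left them, time stands still between calls to the robot, and variables do not carry over. Pictures are saved under pics/ and viewed, and the job is handed in when it is done.

Besides the shell and the picture viewer there is one more tool, called after "Call:" as name(argument=value, ...) on one line, values as JSON. carry_out: Moves the arm, as the interface text tells. Its arguments: {"type":"object","properties":{"deltas":{"type":"array","items":{"type":"number"}},"gripper":{"type":"number"},"force":{"type":"number"}},"required":["deltas"]}

```bash
ls; mkdir -p pics
python3 - <<'E'
from workcell import r
import cv2, numpy as np
s=r.read_state(); print({k:np.round(v,3).tolist() for k,v in s.items()})
for n in("top","side"):
    c=r.capture(n); cv2.imwrite(f"pics/{n}0.png",c["frame"][:,:,::-1]); np.savez(f"{n}0.npz",**c)
    print(n,c["K"].tolist(),c["distortion"],c["origin"],np.round(c["orientation"],4).tolist())
E
```

```text
pics
{'t': 0.0, 'joints': [-1.249, 0.151, 1.438, 0.0, 1.554, -0.134], 'dq': [0.003, -0.001, -0.0, -0.0, 0.001, 0.003], 'joint_efforts': [0.002, -71.304, -57.086, -0.0, 0.009, -0.0], 'tool_pos': [0.253, -0.516, 0.231], 'eef_rot': [[0.898, 0.44, -0.0], [0.44, -0.898, 0.001], [0.0, -0.001, -1.0]], 'wrist_force': [-1.202, 0.151, 0.033], 'ft_torque': [-0.057, -0.006, -0.013], 'opening': 0.999}
top [[509.7861377170699, 0.0, 331.40061869801934], [0.0, 509.7861377170699, 245.16882067999762], [0.0, 0.0, 1.0]] [0.00755905 0.         0.         0.         0.        ] [0.46914577 0.07719947 1.17639483] [[0.0096, -0.997, 0.0764], [-0.9998, -0.011, -0.0179], [0.0187, -0.0762, -0.9969]]
side [[522.2144797309708, 0.0, 325.45503155813856], [0.0, 522.2144797309708, 233.34696942017052], [0.0, 0.0, 1.0]] [-0.10229805  0.          0.          0.          0.        ] [0.20217525 0.95760162 0.6383659 ] [[-0.9285, -0.1892, 0.3196], [-0.3714, 0.4723, -0.7994], [0.0003, -0.8609, -0.5088]]
```

View pics/top0.png

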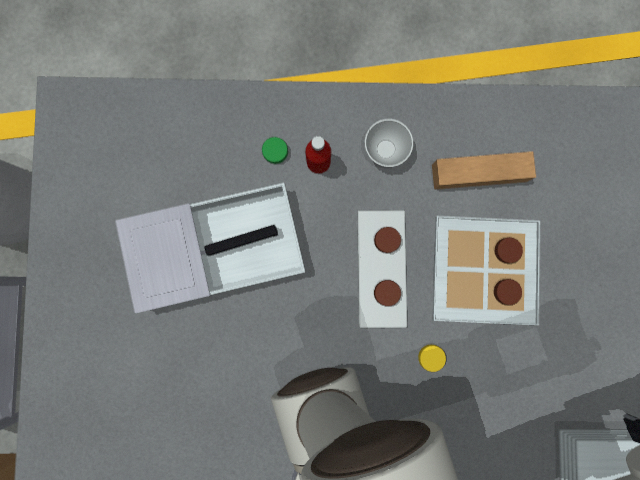

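View pics/side0.png

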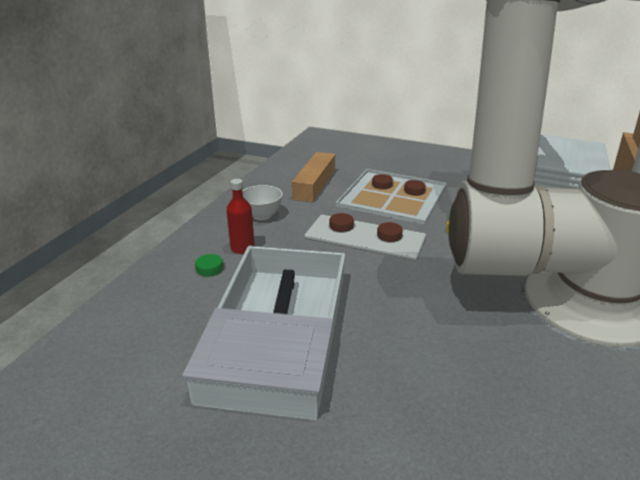

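The top view shows brown discs on the board at (387,240) and (388,293), and the set patties at (509,250) and (508,292). The empty squares are at about (467,248) and (467,290). The look-alikes are the yellow disc at (432,358) and the green one at (275,150), and neither fits the brown-on-board description. Next I'll measure and make a confirming crop.

```bash
cat > h.py <<'E'
import cv2, numpy as np
def cast(c,px,z):
    px=np.asarray(px,float).reshape(-1,1,2)
    u=cv2.undistortPoints(px,c["K"],c["distortion"]).reshape(-1,2)
    d=np.c_[u,np.ones(len(u))]@c["orientation"].T
    o=c["origin"]; return o+d*((z-o[2])/d[:,2])[:,None]
def proj(c,P):
    R=c["orientation"].T; t=-R@c["origin"]
    return cv2.projectPoints(np.asarray(P,float).reshape(-1,1,3),cv2.Rodrigues(R)[0],t,c["K"],c["distortion"])[0].reshape(-1,2)
def blobs(m,amin):
    n,l,st,ce=cv2.connectedComponentsWithStats(m.astype(np.uint8)); 
    return [(l==i,st[i],ce[i]) for i in range(1,n) if st[i,4]>=amin]
E
python3 - <<'E'
from h import *
c=dict(np.load("top0.npz")); s=dict(np.load("side0.npz"))
for n,cc in(("top",c),("side",s)):
    f=cc["frame"].astype(int); R,G,B=f[...,0],f[...,1],f[...,2]
    hsv=cv2.cvtColor(cc["frame"],cv2.COLOR_RGB2HSV).astype(int)
    br=(R<150)&(R>R*0+40)&(R>1.4*G)&(R>1.4*B)&(R<1.0*200)&(hsv[...,0]>=2)&(hsv[...,0]<15)
    print(n,"brown")
    for m,st,ce in blobs(br,60):
        # top-face plane z: board 12+22=34, tray 3+22=25; top-face only by brightness ignored; use mean
        print(st.tolist(),ce.round(1), [cast(cc,ce,z)[0].round(4).tolist() for z in(.023,.014)], f[int(ce[1]),int(ce[0])])
    kr=(R>150)&(R-B>45)&(hsv[...,0]>8)&(hsv[...,0]<25)
    print(n,"kraft")
    for m,st,ce in blobs(kr,300):
        q=cv2.minAreaRect(np.argwhere(m)[:,::-1].astype(np.float32))
        print(st.tolist(),ce.round(1),cast(cc,ce,.003)[0].round(4),[np.round(x,1) for x in q], cast(cc,cv2.boxPoints(q),.003)[:,:2].round(3).tolist())
    k=(R<45)&(G<45)&(B<45)
    for m,st,ce in blobs(k,200):
        if ce[1]>350: continue
        q=cv2.minAreaRect(np.argwhere(m)[:,::-1].astype(np.float32)); print("black",st.tolist(),ce.round(1),cv2.boxPoints(q).round(1).tolist(),cast(cc,cv2.boxPoints(q),.044)[:,:2].round(4).tolist())
a=c["frame"][200:340,350:560,::-1]; cv2.imwrite("pics/crop_tray.png",cv2.resize(a,None,fx=3.8,fy=3.8,interpolation=cv2.INTER_CUBIC))
a=c["frame"][170:320,105:315,::-1]; cv2.imwrite("pics/crop_pan.png",cv2.resize(a,None,fx=3.8,fy=3.8,interpolation=cv2.INTER_CUBIC))
E
```

```text
top brown
[305, 149, 17, 15, 67] [312.3 155.8] [[0.7631, 0.1024, 0.023], [0.7654, 0.1026, 0.014]] [113  24  18]
[313, 162, 17, 11, 64] [320.9 167.6] [[0.7357, 0.0822, 0.023], [0.7378, 0.0822, 0.014]] [61  1  1]
[375, 227, 26, 26, 509] [387.3 239.5] [[0.5718, -0.0706, 0.023], [0.5726, -0.0717, 0.014]] [103  60  49]
[495, 238, 28, 25, 563] [508.4 250. ] [[0.5509, -0.3474, 0.023], [0.5515, -0.3507, 0.014]] [99 54 45]
[494, 279, 28, 26, 572] [507.6 291.5] [[0.4566, -0.344, 0.023], [0.4566, -0.3473, 0.014]] [95 54 40]
[374, 280, 27, 26, 528] [387.1 292.6] [[0.4515, -0.0704, 0.023], [0.4513, -0.0715, 0.014]] [105  65  48]
top kraft
[265, 31, 375, 53, 7631] [486.8  62. ] [ 1.0011 -0.3103  0.003 ] [array([453.6,  67.7]), array([ 26. , 377.2]), np.float64(82.6)] [[0.951, 0.217], [1.084, -0.678], [1.021, -0.684], [0.889, 0.208]]
[0, 109, 36, 31, 935] [ 17. 124.] [0.8325 0.7872 0.003 ] [array([ 17.5, 124.1]), array([26.5, 38.5]), np.float64(82.9)] [[0.857, 0.835], [0.87, 0.748], [0.808, 0.737], [0.795, 0.824]]
[437, 152, 99, 33, 2426] [485.7 167.8] [ 0.7451 -0.3045  0.003 ] [array([485.9, 167.9
[... 1755 characters left out ...]
, -0.51], [0.738, -0.234]]
[352, 191, 37, 17, 390] [370.5 198.7] [ 0.5567 -0.2561  0.003 ] [array([370. , 198.6]), array([34.5, 13.6]), np.float64(10.3)] [[0.597, -0.218], [0.617, -0.298], [0.518, -0.296], [0.503, -0.218]]
[386, 197, 37, 18, 420] [404.5 205.4] [ 0.4614 -0.2524  0.003 ] [array([404. , 205.3]), array([34.3, 13.9]), np.float64(11.3)] [[0.502, -0.216], [0.517, -0.296], [0.422, -0.291], [0.412, -0.213]]
black [275, 271, 19, 42, 480] [284.6 291.5] [[274.29998779296875, 310.79998779296875], [283.8999938964844, 269.1000061035156], [295.79998779296875, 271.8999938964844], [286.20001220703125, 313.6000061035156]] [[0.5593, 0.3114], [0.6005, 0.1858], [0.5743, 0.1857], [0.5362, 0.3104]]
```

View pics/crop_tray.png

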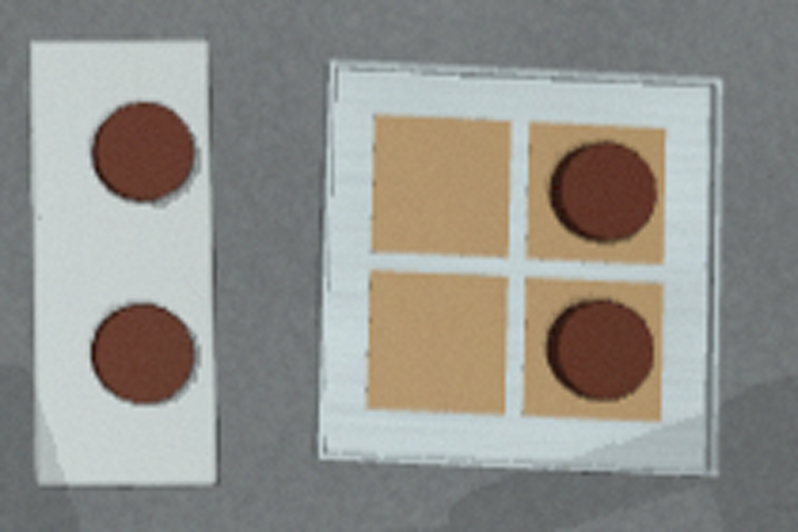

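View pics/crop_pan.png

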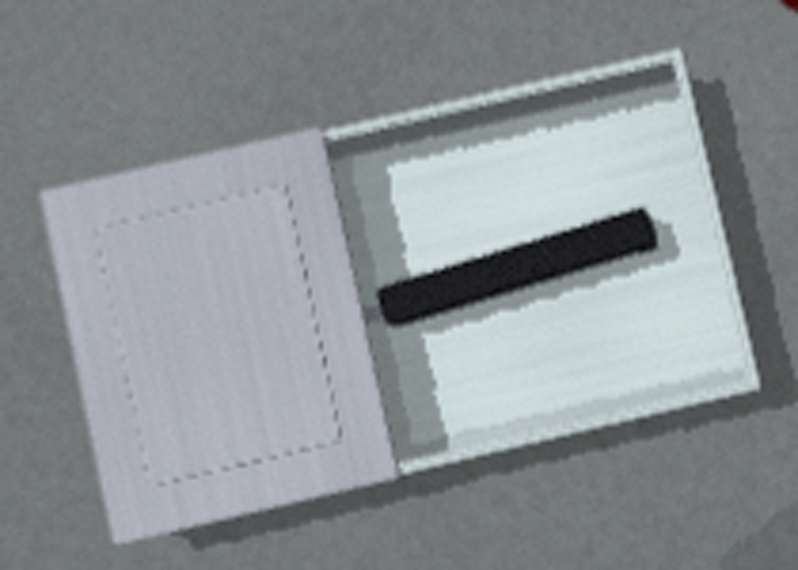

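The crop confirms two brown discs on the white board (px 387,240 and 387,293) and the two left-hand kraft squares empty. The black handle runs from px (205,250) under the cover's edge to (276,229). Now I'll work out the moves.

```bash
cat >> h.py <<'E'
from scipy.spatial.transform import Rotation as Rn
def downrot(yaw_y):  # tool down, y axis at angle yaw_y (deg)
    a=np.deg2rad(yaw_y); y=np.array([np.cos(a),np.sin(a),0]); z=np.array([0,0,-1.]); return np.c_[np.cross(y,z),y,z]
def delta(s,p,R=None):
    R0=np.array(s["eef_rot"]); d=R0.T@(np.array(p)-s["tool_pos"])*1000
    w=np.zeros(3) if R is None else Rn.from_matrix(R0.T@R).as_rotvec()
    return d.round(1).tolist(), w.round(3).tolist()
E
python3 - <<'E'
from h import *; from workcell import r
s=r.read_state(); print(delta(s,[.573,-.071,.10],downrot(-47)))
E
```

```text
([483.2, -258.7, 131.1], [-0.001, -0.0, -0.295])
```

Call:
carry_out(deltas=[20,-11,5,0,0,-0.02,60,-32,16,0,0,-0.06,105,-56,28,0,0,-0.1,150,-80,40,0,0,-0.15,195,-104,53,0,0,-0.2,240,-128,65,0,0,-0.25,285,-152,77,0,0,-0.295,330,-177,90,0,0,-0.295,375,-201,102,0,0,-0.295,420,-225,114,0,0,-0.295,460,-246,125,0,0,-0.295,483,-259,131,0,0,-0.295], gripper=85, force=40)

```text
t: 1.3
tool_pos: [0.5736, -0.0688, 0.0994]
eef_rot: [[0.731, 0.683, -0.001], [0.683, -0.731, 0.0], [-0.0, -0.001, -1.0]]
wrist_force: [-0.4, -0.8, 0.3]
opening: 0.994
```

Run:
```python
from h import *; from workcell import r
s=r.read_state(); print(s["t"],s["tool_pos"],np.round(s["wrist_force"],2)); print(delta(s,[.573,-.071,.014],downrot(-47)))
```

```text
1.3 [ 0.57356445 -0.06880384  0.09942633] [-0.43 -0.76  0.32]
([-1.9, 1.3, 85.4], [-0.001, 0.0, 0.001])
```

Call:
carry_out(deltas=[0,0,15,0,0,0,0,0,30,0,0,0,0,0,45,0,0,0,0,0,55,0,0,0,0,0,55,0,0,0])

```text
t: 1.8
tool_pos: [0.5717, -0.0718, 0.0438]
eef_rot: [[0.732, 0.681, -0.002], [0.681, -0.732, 0.001], [-0.001, -0.002, -1.0]]
wrist_force: [-1.0, 0.2, 0.2]
opening: 0.998
```

```bash
python3 - <<'E'
from h import *; from workcell import r
s=r.read_state(); print(s["t"],s["tool_pos"],np.round(s["wrist_force"],2)); print(delta(s,[.573,-.071,.013],downrot(-47)))
for n in("top","side"):
    c=r.capture(n); f=c["frame"][:,:,::-1]; u,v=proj(c,[.573,-.071,.03])[0].astype(int)
    cv2.imwrite(f"pics/{n}1.png",cv2.resize(f[max(v-75,0):v+75,u-90:u+90],None,fx=4,fy=4))
E
python3 -c "
import cv2,numpy as np
a=[cv2.imread(f'pics/{n}1.png') for n in('top','side')];cv2.imwrite('pics/both1.png',cv2.resize(np.hstack(a),(800,333)))"
```

```text
1.8 [ 0.57170791 -0.07177786  0.04378105] [-1.01  0.17  0.16]
([1.5, 0.4, 30.8], [-0.002, 0.001, -0.001])
```

View pics/both1.png

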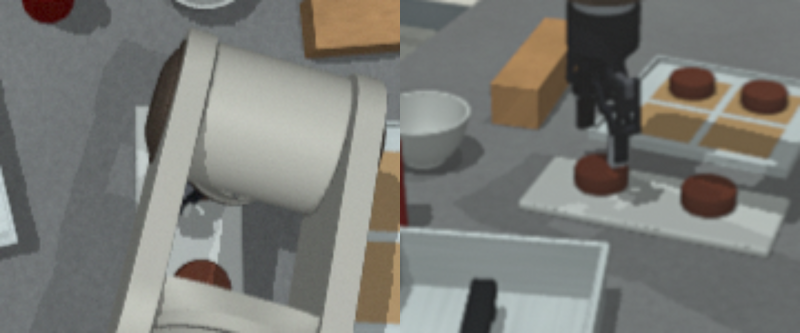

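The side view shows the open fingers just above the patty, straddling it at crop (602,175). The near finger is at (620,150) and the far one at (585,110). Descending.

Call:
carry_out(deltas=[1,0,10,0,0,0,1,0,18,0,0,0,1,0,25,0,0,0,1,0,31,0,0,0,1,0,31,0,0,0])

```text
t: 2.4
tool_pos: [0.573, -0.0703, 0.0132]
eef_rot: [[0.731, 0.682, -0.002], [0.682, -0.731, 0.0], [-0.001, -0.001, -1.0]]
wrist_force: [-0.2, 0.4, -0.3]
opening: 0.992
```

Call:
carry_out(deltas=[0,0,0,0,0,0,0,0,0,0,0,0,0,0,0,0,0,0,0,0,0,0,0,0,0,0,0,0,0,0,0,0,0,0,0,0], gripper=40, force=40)

```text
t: 3.0
tool_pos: [0.5738, -0.0705, 0.0149]
eef_rot: [[0.731, 0.682, 0.001], [0.682, -0.731, -0.0], [0.001, 0.001, -1.0]]
wrist_force: [-0.3, 0.1, 5.6]
opening: 0.677
```

Call:
carry_out(deltas=[0,0,-10,0,0,0,0,0,-25,0,0,0,0,0,-45,0,0,0,0,0,-65,0,0,0,0,0,-80,0,0,0,0,0,-80,0,0,0])

```text
t: 3.6
tool_pos: [0.5746, -0.0707, 0.0972]
eef_rot: [[0.731, 0.682, 0.004], [0.682, -0.731, -0.001], [0.002, 0.003, -1.0]]
wrist_force: [0.3, 0.7, -1.4]
opening: 0.676
```

Run:
```python
from h import *; from workcell import r
s=r.read_state(); print(s["t"],s["tool_pos"],np.round(s["wrist_force"],2),s["opening"]); print(delta(s,[.5557,-.2556,.06],downrot(-47)))
c=r.capture("side"); f=c["frame"][:,:,::-1]; u,v=proj(c,[.573,-.071,.09])[0].astype(int)
cv2.imwrite("pics/side2.png",cv2.resize(f[max(v-75,0):v+75,u-90:u+90],None,fx=4,fy=4))
```

```text
3.6 [ 0.57455428 -0.07065896  0.09717396] [ 0.25  0.73 -1.39] 0.6761220992568114
([-140.0, 122.2, 37.3], [0.003, -0.002, 0.0])
```

View pics/side2.png

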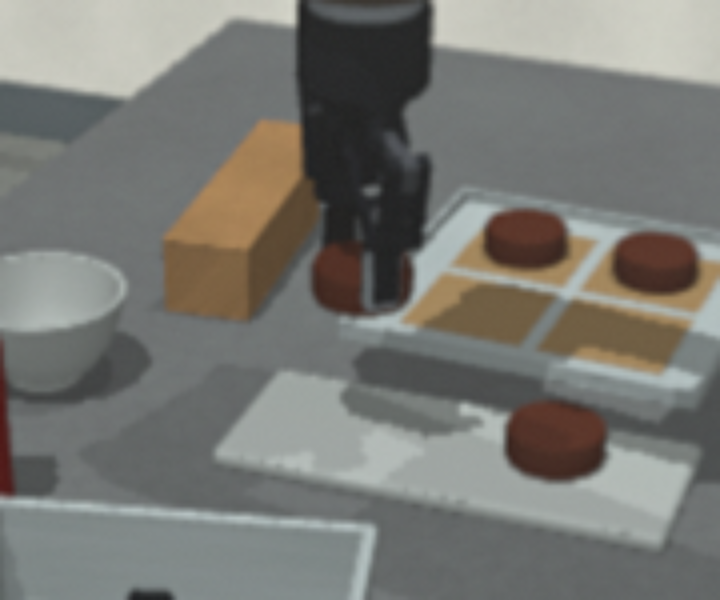

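Patty held level, with pads down to its lower edge. Moving over the upper empty square.

Call:
carry_out(deltas=[-10,8,0,0,0,0,-25,22,0,0,0,0,-45,40,4,0,0,0,-65,57,10,0,0,0,-85,75,17,0,0,0,-105,93,24,0,0,0,-122,108,30,0,0,0,-134,117,35,0,0,0,-140,122,37,0,0,0,-140,122,37,0,0,0,-140,122,37,0,0,0])

```text
t: 4.75
tool_pos: [0.5544, -0.2545, 0.0573]
eef_rot: [[0.731, 0.682, -0.0], [0.682, -0.731, 0.0], [0.0, -0.0, -1.0]]
wrist_force: [0.8, 0.6, -1.1]
opening: 0.678
```

Run:
```python
from h import *; from workcell import r
s=r.read_state(); print(s["t"],s["tool_pos"],np.round(s["wrist_force"],2),s["opening"]); print(delta(s,[.5557,-.2556,.009],downrot(-47)))
c=r.capture("side"); f=c["frame"][:,:,::-1]; u,v=proj(c,[.5557,-.2556,.05])[0].astype(int)
cv2.imwrite("pics/side3.png",cv2.resize(f[max(v-75,0):v+75,u-90:u+90],None,fx=4,fy=4))
```

```text
4.75 [ 0.55439817 -0.25454001  0.05730544] [ 0.82  0.6  -1.09] 0.677512054247763
([0.2, 1.7, 48.3], [-0.0, -0.0, 0.001])
```

View pics/side3.png

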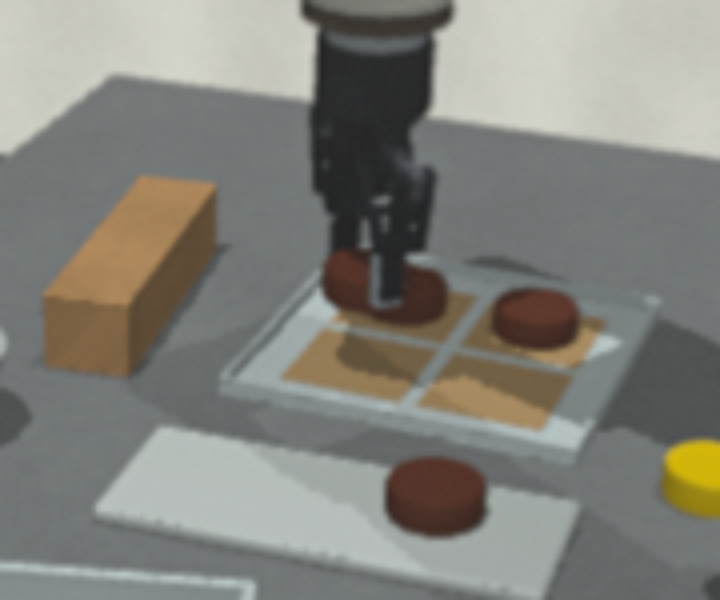

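Call:
carry_out(deltas=[0,1,10,0,0,0,0,1,22,0,0,0,0,1,32,0,0,0,0,1,40,0,0,0,0,1,45,0,0,0,0,1,46,0,0,0,0,1,46,0,0,0])

```text
t: 5.5
tool_pos: [0.5551, -0.2559, 0.0113]
eef_rot: [[0.731, 0.682, -0.0], [0.682, -0.731, 0.0], [0.0, -0.0, -1.0]]
wrist_force: [0.9, 0.5, -0.0]
opening: 0.68
```

Call:
carry_out(deltas=[0,0,1,0,0,0,0,0,2,0,0,0,0,0,3,0,0,0,0,0,3,0,0,0])

```text
t: 5.9
tool_pos: [0.555, -0.2558, 0.0082]
eef_rot: [[0.731, 0.682, -0.0], [0.682, -0.731, 0.0], [0.0, -0.0, -1.0]]
wrist_force: [-1.0, -0.4, -0.8]
opening: 0.676
```

Call:
carry_out(deltas=[0,0,1,0,0,0,0,0,2,0,0,0,0,0,2,0,0,0])

```text
t: 6.2
tool_pos: [0.555, -0.2558, 0.0061]
eef_rot: [[0.731, 0.682, -0.0], [0.682, -0.731, 0.0], [-0.0, -0.0, -1.0]]
wrist_force: [0.1, -0.7, -0.1]
opening: 0.682
```

Run:
```python
from h import *; from workcell import r
s=r.read_state(); print(s["t"],s["tool_pos"],np.round(s["wrist_force"],2),s["opening"])
```

```text
6.2 [ 0.55495777 -0.25578403  0.00609758] [ 0.1  -0.74 -0.06] 0.6820243032306553
```

Call:
carry_out(deltas=[0,0,0.5,0,0,0,0,0,1,0,0,0,0,0,1.5,0,0,0,0,0,1.5,0,0,0])

```text
t: 6.6
tool_pos: [0.5551, -0.2559, 0.0059]
eef_rot: [[0.731, 0.682, 0.0], [0.682, -0.731, -0.0], [0.0, 0.0, -1.0]]
wrist_force: [-7.5, 4.1, 15.8]
opening: 0.679
```

Contact made (15.8 N). I'll back off 1 mm, then open.

Call:
carry_out(deltas=[0,0,-0.5,0,0,0,0,0,-1,0,0,0])

```text
t: 6.8
tool_pos: [0.5551, -0.2559, 0.006]
eef_rot: [[0.731, 0.682, 0.0], [0.682, -0.731, -0.0], [0.0, 0.0, -1.0]]
wrist_force: [-0.2, 0.5, -0.5]
opening: 0.684
```

Call:
carry_out(deltas=[0,0,0,0,0,0,0,0,0,0,0,0,0,0,0,0,0,0,0,0,0,0,0,0,0,0,0,0,0,0], gripper=80)

```text
t: 7.3
tool_pos: [0.555, -0.2558, 0.0057]
eef_rot: [[0.731, 0.682, -0.0], [0.682, -0.731, 0.0], [0.0, -0.0, -1.0]]
wrist_force: [0.1, 0.5, 0.3]
opening: 0.935
```

Call:
carry_out(deltas=[0,0,-5,0,0,0,0,0,-15,0,0,0,0,0,-35,0,0,0,0,0,-60,0,0,0,0,0,-80,0,0,0,0,0,-90,0,0,0,0,0,-90,0,0,0], gripper=85)

```text
t: 8.0
tool_pos: [0.5556, -0.2562, 0.0975]
eef_rot: [[0.731, 0.682, 0.002], [0.682, -0.731, -0.001], [0.001, 0.002, -1.0]]
wrist_force: [-0.0, 0.2, 0.2]
opening: 0.998
```

Run:
```python
from h import *; from workcell import r
s=r.read_state(); print(s["t"],s["tool_pos"],np.round(s["wrist_force"],2),s["opening"]); print(delta(s,[.4525,-.0713,.10],downrot(-47)))
c=r.capture("side"); f=c["frame"]; R,G,B=[f[...,i].astype(int) for i in range(3)]
hsv=cv2.cvtColor(f,cv2.COLOR_RGB2HSV).astype(int)
br=(R<150)&(R>40)&(R>1.4*G)&(R>1.4*B)&(hsv[...,0]>=2)&(hsv[...,0]<15)
for m,st,ce in blobs(br,60): print(st.tolist(),ce.round(1),cast(c,ce,.023)[0].round(4),cast(c,ce,.014)[0].round(4))
u,v=proj(c,[.5557,-.2556,.0])[0].astype(int)
cv2.imwrite("pics/side4.png",cv2.resize(f[max(v-75,0):v+75,u-90:u+90,::-1],None,fx=4,fy=4))
```

```text
8.0 [ 0.55560377 -0.256212    0.09752693] [-0.03  0.18  0.17] 0.9977667870982594
([50.8, -205.5, -2.9], [0.002, -0.001, 0.0])
[361, 175, 31, 28, 488] [376.2 188.6] [ 0.5494 -0.282   0.023 ] [ 0.5545 -0.3002  0.014 ]
[405, 181, 20, 14, 235] [414.7 187.3] [ 0.4541 -0.3297  0.023 ] [ 0.4578 -0.3485  0.014 ]
[378, 223, 24, 18, 365] [389.4 231.4] [ 0.4534 -0.0729  0.023 ] [ 0.4571 -0.0879  0.014 ]
```

View pics/side4.png

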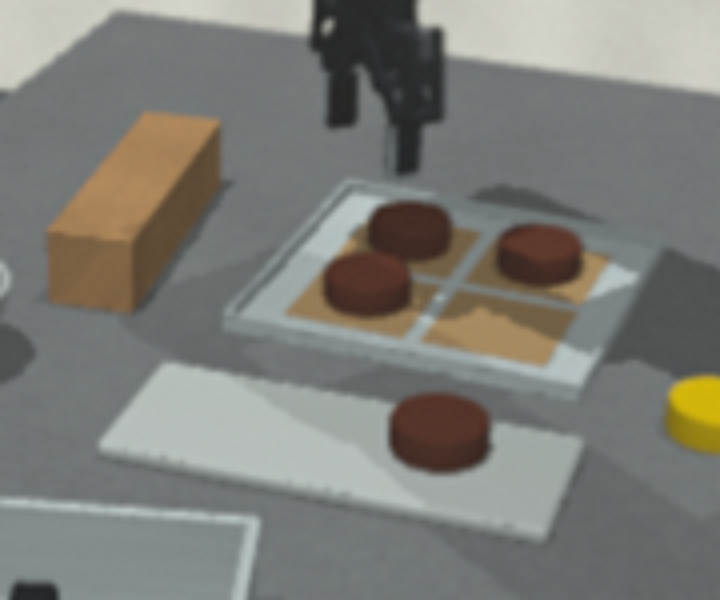

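The first patty lies centred on its square (crop 367,283). On to the second one (crop 440,432).

Call:
carry_out(deltas=[8,-30,0,0,0,0,18,-75,0,0,0,0,29,-120,0,0,0,0,40,-165,0,0,0,0,48,-195,10,0,0,0,51,-205,25,0,0,0,51,-206,45,0,0,0,51,-206,50,0,0,0,51,-206,50,0,0,0])

```text
t: 8.95
tool_pos: [0.4512, -0.0703, 0.0448]
eef_rot: [[0.731, 0.682, -0.002], [0.682, -0.731, 0.001], [-0.001, -0.002, -1.0]]
wrist_force: [0.3, -0.2, -0.2]
opening: 0.996
```

Run:
```python
from h import *; from workcell import r
s=r.read_state(); print(s["t"],s["tool_pos"],np.round(s["wrist_force"],2),s["opening"]); print(delta(s,[.4525,-.0713,.0145],downrot(-47)))
```

```text
8.95 [ 0.45117775 -0.07034307  0.04481161] [ 0.28 -0.17 -0.17] 0.9961564011274906
([0.3, 1.7, 30.3], [-0.002, 0.001, 0.0])
```

Call:
carry_out(deltas=[0,1,10,0,0,0,0,1,18,0,0,0,0,1,25,0,0,0,0,1,30,0,0,0,0,1,30,0,0,0])

```text
t: 9.45
tool_pos: [0.4521, -0.0711, 0.0151]
eef_rot: [[0.731, 0.682, -0.001], [0.682, -0.731, 0.0], [-0.001, -0.001, -1.0]]
wrist_force: [-0.4, 0.2, -0.6]
opening: 0.995
```

Call:
carry_out(deltas=[0,0,0,0,0,0,0,0,0,0,0,0,0,0,0,0,0,0,0,0,0,0,0,0,0,0,0,0,0,0,0,0,0,0,0,0], gripper=40)

```text
t: 10.05
tool_pos: [0.4528, -0.0713, 0.0166]
eef_rot: [[0.731, 0.682, 0.001], [0.682, -0.731, -0.0], [0.0, 0.001, -1.0]]
wrist_force: [-3.4, 1.4, 11.8]
opening: 0.681
```

Call:
carry_out(deltas=[0,0,-10,0,0,0,0,0,-22,0,0,0,0,0,-36,0,0,0,0,0,-45,0,0,0,0,0,-50,0,0,0,0,0,-50,0,0,0])

```text
t: 10.65
tool_pos: [0.4528, -0.0713, 0.0666]
eef_rot: [[0.731, 0.682, 0.001], [0.682, -0.731, -0.0], [0.001, 0.001, -1.0]]
wrist_force: [-0.2, 0.0, -0.4]
opening: 0.681
```

Run:
```python
from h import *; from workcell import r
s=r.read_state(); print(s["t"],s["tool_pos"],np.round(s["wrist_force"],2),s["opening"]); print(delta(s,[.4605,-.252,.06],downrot(-47)))
```

```text
10.65 [ 0.45282378 -0.07127742  0.06659174] [-0.16  0.04 -0.43] 0.6808954055745177
([-117.7, 137.4, 6.7], [0.001, -0.001, 0.0])
```

Call:
carry_out(deltas=[-9,10,0,0,0,0,-23,27,0,0,0,0,-40,47,0,0,0,0,-57,67,0,0,0,0,-74,87,0,0,0,0,-91,107,0,0,0,0,-105,123,0,0,0,0,-114,133,3,0,0,0,-118,137,6,0,0,0,-118,137,6,0,0,0,-118,137,6,0,0,0])

```text
t: 11.75
tool_pos: [0.4595, -0.2512, 0.0594]
eef_rot: [[0.731, 0.682, -0.001], [0.682, -0.731, 0.001], [0.0, -0.001, -1.0]]
wrist_force: [-0.9, -0.4, 0.1]
opening: 0.681
```

Run:
```python
from h import *; from workcell import r
s=r.read_state(); print(s["t"],s["tool_pos"],np.round(s["wrist_force"],2),s["opening"]); print(delta(s,[.4605,-.252,.012],downrot(-47)))
```

```text
11.75 [ 0.4594776  -0.2511756   0.05944929] [-0.85 -0.4   0.05] 0.6805462205381378
([0.2, 1.3, 47.4], [-0.001, -0.0, 0.001])
```

Call:
carry_out(deltas=[0,1,10,0,0,0,0,1,22,0,0,0,0,1,33,0,0,0,0,1,41,0,0,0,0,1,46,0,0,0,0,1,48,0,0,0,0,1,48,0,0,0])

```text
t: 12.45
tool_pos: [0.4603, -0.2526, 0.0116]
eef_rot: [[0.731, 0.682, -0.0], [0.682, -0.731, 0.0], [0.0, -0.0, -1.0]]
wrist_force: [-0.2, 0.5, -0.0]
opening: 0.681
```

Call:
carry_out(deltas=[0,0,1,0,0,0,0,0,2,0,0,0,0,0,3,0,0,0,0,0,3,0,0,0])

```text
t: 12.85
tool_pos: [0.4603, -0.2526, 0.0088]
eef_rot: [[0.731, 0.682, 0.0], [0.682, -0.731, 0.0], [0.0, -0.0, -1.0]]
wrist_force: [-0.8, 0.2, -1.2]
opening: 0.673
```

Call:
carry_out(deltas=[0,0,0.5,0,0,0,0,0,1,0,0,0,0,0,1.2,0,0,0])

```text
t: 13.15
tool_pos: [0.4604, -0.2526, 0.0078]
eef_rot: [[0.731, 0.682, 0.0], [0.682, -0.731, -0.0], [0.0, 0.0, -1.0]]
wrist_force: [-2.2, 0.9, 5.4]
opening: 0.677
```

Contact. Opening and rising.

Call:
carry_out(deltas=[0,0,0,0,0,0,0,0,0,0,0,0,0,0,0,0,0,0,0,0,0,0,0,0,0,0,0,0,0,0], gripper=80)

```text
t: 13.65
tool_pos: [0.4603, -0.2526, 0.0076]
eef_rot: [[0.731, 0.682, -0.0], [0.682, -0.731, 0.0], [0.0, -0.0, -1.0]]
wrist_force: [0.2, 0.9, -0.8]
opening: 0.935
```

Call:
carry_out(deltas=[0,0,-5,0,0,0,0,0,-15,0,0,0,0,0,-40,0,0,0,0,0,-75,0,0,0,0,0,-120,0,0,0,0,0,-160,0,0,0,0,0,-190,0,0,0,0,0,-200,0,0,0])

```text
t: 14.45
tool_pos: [0.461, -0.2531, 0.212]
eef_rot: [[0.731, 0.682, 0.004], [0.682, -0.731, -0.003], [0.001, 0.005, -1.0]]
wrist_force: [-0.0, -1.2, -0.6]
opening: 0.937
```

Run:
```python
from h import *; from workcell import r
s=r.read_state(); print(s["t"],s["tool_pos"],s["joints"],np.round(s["wrist_force"],2),s["opening"])
for n in ("side","top"):
    c=r.capture(n); np.savez(f"{n}5.npz",**c); f=c["frame"]
    u,v=proj(c,[.51,-.30,.0])[0].astype(int)
    a=cv2.resize(f[max(v-75,0):v+75,u-90:u+90,::-1],(400,333)); cv2.imwrite(f"pics/{n}5.png",a)
cv2.imwrite("pics/both5.png",np.hstack([cv2.imread("pics/side5.png"),cv2.imread("pics/top5.png")]))
```

```text
14.45 [ 0.46102902 -0.25306226  0.2119859 ] [-6.48609646e-01  5.18980410e-02  1.58446610e+00  8.21884332e-05
  1.49993272e+00  1.71281051e-01] [-0.01 -1.2  -0.6 ] 0.9369976158400596
```

View pics/both5.png

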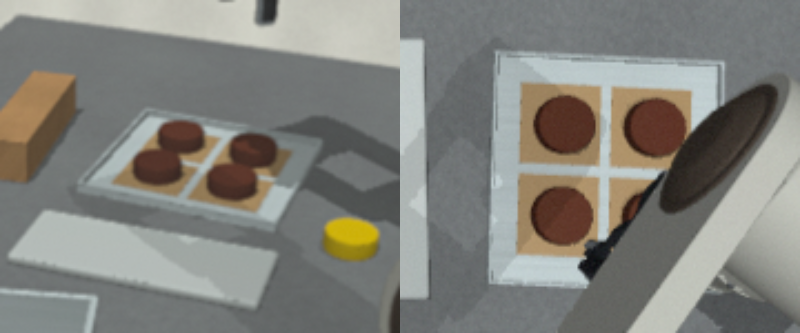

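All four patties form a neat 2×2. The side crop has them at (157,166), (232,181), (181,135) and (254,150), with fingers well clear. Next I'll measure the pan, turner and bottle and plan the extraction.

Run:
```python
from h import *
c=dict(np.load("top0.npz")); s=dict(np.load("side0.npz"));s5=dict(np.load("side5.npz"))
# patties, side view silhouettes near tray
f=s5["frame"]; R,G,B=[f[...,i].astype(int) for i in range(3)]; hsv=cv2.cvtColor(f,cv2.COLOR_RGB2HSV).astype(int)
br=((R<150)&(R>40)&(R>1.4*G)&(R>1.4*B)&(hsv[...,0]>=2)&(hsv[...,0]<15)).astype(np.uint8)
d=cv2.distanceTransform(br,cv2.DIST_L2,5)
for m,st,ce in blobs(d>0.75*6,3): print("patty",ce.round(1),cast(s5,ce,.014)[0].round(4))
f=c["frame"]; crop=lambda p:(np.array(p)/3.8+[105,170]-0.3)
# cover edge corners (top .068), butt wall outer corners(.064)
e=cast(c,[crop((322,128)),crop((397,475))],.068); w=cast(c,[crop((681,48)),crop((759,388))],.064)
far=cast(c,[crop((40,190)),crop((114,544))],.068)
print("edge",e.round(4),"butt wall",w.round(4),"far",far.round(4))
ed=e.mean(0);wm=w.mean(0);fm=far.mean(0)
ya=(fm-wm)[:2]; print("len",np.linalg.norm(ya),"expect .368; widths",np.linalg.norm(e[0]-e[1]),np.linalg.norm(w[0]-w[1])); ya/=np.linalg.norm(ya)
print("pan y",ya,"edge to wall",(ed-wm)[:2]@ya)
# handle
R,G,B=[f[...,i].astype(int) for i in range(3)]
k=(R<45)&(G<45)&(B<45); m=[b for b in blobs(k,200) if b[2][1]<350][0][0]
q=cv2.minAreaRect(np.argwhere(m)[:,::-1].astype(np.float32)); P=cast(c,cv2.boxPoints(q),.044)[:,:2]
bt=(P[1]+P[2])/2; en=(P[0]+P[3])/2; u=(en-bt);L=np.linalg.norm(u);u/=L
g=bt+u*.075; g2=en-u*.09; print("butt",bt,"u",u,np.degrees(np.arctan2(u[1],u[0])),"L",L,"grip",g,g2)
po=ed[:2]-.025*ya; x=np.array([ya[1],-ya[0]])
for n,p in(("edge",ed[:2]),("wall outer",wm[:2]),("butt",bt),("grip",g),("tip",g+.225*u)): print(n,"pan local",((p-po)@x).round(4),((p-po)@ya).round(4))
# bottle cap: triangulate via depth
print("bottle depth pts", [ (cast(c,[(318,142)],.17)).round(3).tolist()])
print("bottle side base", cast(s,[(241,250)],0).round(3))
```

```text
patty [381.7 181.4] [ 0.5537 -0.3511  0.014 ]
patty [409.  195.2] [ 0.4607 -0.2943  0.014 ]
patty [371.5 194.2] [ 0.5561 -0.2617  0.014 ]
edge [[0.6421 0.3679 0.068 ]
 [0.4442 0.3196 0.068 ]] butt wall [[0.6922 0.1633 0.064 ]
 [0.4956 0.1154 0.064 ]] far [[0.6043 0.5267 0.068 ]
 [0.4041 0.477  0.068 ]]
len 0.37350356440859683 expect .368; widths 0.20374190524738559 0.20239699973671135
pan y [-0.24015243  0.97073519] edge to wall 0.2106302918249355
butt [0.58976406 0.18104565] u [-0.29947233  0.95410498] 107.42591303820456 L 0.16284099845194291 grip [0.56730364 0.25260353] [0.5679502  0.25054361]
edge pan local -0.0 0.025
wall outer pan local 0.0002 -0.1856
butt pan local 0.0062 -0.1441
grip pan local 0.0016 -0.0693
tip pan local -0.0123 0.1553
bottle depth pts [[[0.754, 0.088, 0.17]]]
bottle side base [[0.755 0.096 0.   ]]
```

```bash
cat > path.py <<'E'
from h import *
# profile samples (s,h) mm
def seg(a,b,n=60): return np.linspace(a,b,n)
prof=np.vstack([seg((-75,10),(90,10)),seg((-75,-10),(90,-10)),seg((90,-10),(90,10),10),seg((90,5),(135,-25)),seg((85,-10),(135,-30)),seg((135,-26),(225,-26)),seg((135,-30),(225,-30)),seg((-75,-30),(-75,10),10),seg((-75,-30),(-63,-30),5)])
def clear(y,z,th):
    c,s=np.cos(th),np.sin(th); P=np.c_[prof[:,0]*c+prof[:,1]*s+y, -prof[:,0]*s+prof[:,1]*c+z]
    fl=P[:,1].min() if True else 0
    m=(P[:,0]>-180)&(P[:,0]<180); fl=P[m,1].min() if m.any() else 99
    cov=np.min([np.hypot(np.maximum(25-P[:,0],0),np.maximum(0,np.maximum(60-P[:,1],P[:,1]-64)))])
    wal=np.min(np.hypot(np.maximum(0,np.maximum(P[:,0]+180,-184-P[:,0])),np.maximum(0,P[:,1]-60)))
    return fl,cov,wal,(-225*s-28*c+z),(75*s+z)
W=[(-69,30,0),(-69,34,0),(-90,36,3),(-97,46,7),(-103,62,11),(-110,82,16),(-118,102,20),(-140,118,21),(-180,133,21),(-220,148,21),(-245,175,21),(-245,230,20),(-245,290,15)]
if __name__=="__main__":
    W=np.array(W,float); 
    for a,b in zip(W[:-1],W[1:]):
        q=np.array([clear(*(p*[1,1,np.pi/180])) for p in np.linspace(a,b,11)])
        print(b,"floor %.0f cover %.0f wall %.0f"%tuple(q[:,:3].min(0)),"end tip z %.0f butt %.0f"%tuple(q[-1,3:]))
E
python3 path.py
python3 - <<'E'
from h import *; from workcell import r
s=r.read_state(); print(s["t"],delta(s,[.567,.252,.15],downrot(17.4)))
E
```

```text
[-69.  34.   0.] floor 0 cover 16 wall 36 end tip z 6 butt 34
[-90.  36.   3.] floor -6 cover 16 wall 14 end tip z -4 butt 40
[-97.  46.   7.] floor -11 cover 31 wall 5 end tip z -9 butt 55
[-103.   62.   11.] floor -11 cover 35 wall 0 end tip z -8 butt 76
[-110.   82.   16.] floor -10 cover 34 wall 0 end tip z -7 butt 103
[-118.  102.   20.] floor -9 cover 35 wall 11 end tip z -1 butt 128
[-140.  118.   21.] floor -3 cover 31 wall 36 end tip z 11 butt 145
[-180.  133.   21.] floor 9 cover 31 wall 58 end tip z 26 butt 160
[-220.  148.   21.] floor 24 cover 31 wall 58 end tip z 41 butt 175
[-245.  175.   21.] floor 39 cover 47 wall 58 end tip z 68 butt 202
[-245.  230.   20.] floor 66 cover 70 wall 62 end tip z 127 butt 256
[-245.  290.   15.] floor 125 cover 92 wall 109 end tip z 205 butt 309
14.55 ([422.1, -296.8, 58.8], [0.003, 0.001, -1.124])
```

```bash
sed -i 's/^W=.*/W=[(-69,30,0),(-70,36,0),(-80,51,4),(-86,67,8),(-90,82,12),(-96,97,16),(-104,111,20),(-120,122,21),(-150,134,21),(-180,145,21),(-210,157,21),(-240,175,21),(-245,230,20),(-245,290,15)]/' path.py; python3 path.py
```

```text
[-70.  36.   0.] floor 0 cover 15 wall 35 end tip z 8 butt 36
[-80.  51.   4.] floor 5 cover 14 wall 23 end tip z 7 butt 56
[-86.  67.   8.] floor 5 cover 15 wall 16 end tip z 8 butt 77
[-90.  82.  12.] floor 6 cover 13 wall 12 end tip z 8 butt 98
[-96.  97.  16.] floor 6 cover 13 wall 13 end tip z 8 butt 118
[-104.  111.   20.] floor 6 cover 14 wall 29 end tip z 8 butt 137
[-120.  122.   21.] floor 6 cover 20 wall 45 end tip z 15 butt 149
[-150.  134.   21.] floor 13 cover 20 wall 57 end tip z 27 butt 161
[-180.  145.   21.] floor 25 cover 20 wall 69 end tip z 38 butt 172
[-210.  157.   21.] floor 36 cover 20 wall 69 end tip z 50 butt 184
[-240.  175.   21.] floor 48 cover 35 wall 66 end tip z 68 butt 202
[-245.  230.   20.] floor 66 cover 65 wall 66 end tip z 127 butt 256
[-245.  290.   15.] floor 125 cover 92 wall 109 end tip z 205 butt 309
```

Call:
carry_out(deltas=[35,-25,5,0,0,-0.1,75,-53,10,0,0,-0.2,115,-81,16,0,0,-0.31,155,-109,22,0,0,-0.42,195,-137,27,0,0,-0.53,235,-165,33,0,0,-0.64,275,-193,38,0,0,-0.75,315,-221,44,0,0,-0.85,355,-249,50,0,0,-0.95,390,-274,55,0,0,-1.05,415,-292,59,0,0,-1.124,422,-297,59,0,0,-1.124], gripper=85, force=110)

```text
t: 15.75
tool_pos: [0.5653, 0.2551, 0.146]
eef_rot: [[-0.304, 0.953, -0.003], [0.953, 0.304, -0.0], [0.001, -0.003, -1.0]]
wrist_force: [0.6, 0.5, -0.2]
opening: 0.996
```

Run:
```python
from h import *; from workcell import r
s=r.read_state(); print(s["t"],s["tool_pos"],s["joints"].round(3),s["opening"]); print(delta(s,[.5675,.2520,.08],downrot(17.4)))
```

```text
15.75 [0.56533565 0.25513671 0.14596974] [ 2.990e-01  2.870e-01  1.446e+00  1.000e-03  1.412e+00 -1.000e-02] 0.9958664981438813
([-3.7, 1.3, 66.0], [-0.003, -0.001, 0.005])
```

Call:
carry_out(deltas=[-1,0,15,0,0,0,-2,1,35,0,0,0,-2,1,50,0,0,0,-2,1,60,0,0,0,-2,1,66,0,0,0,-2,1,66,0,0,0])

```text
t: 16.35
tool_pos: [0.5676, 0.2504, 0.0819]
eef_rot: [[-0.299, 0.954, -0.001], [0.954, 0.299, -0.0], [0.0, -0.001, -1.0]]
wrist_force: [-0.0, 0.2, 0.6]
opening: 0.995
```

Run:
```python
from h import *; from workcell import r
s=r.read_state(); print(s["t"],s["tool_pos"],s["opening"],s["wrist_force"].round(1)); print(delta(s,[.5675,.2520,.019],downrot(17.4)))
c=r.capture("side"); f=c["frame"]; u,v=proj(c,[.567,.252,.06])[0].astype(int)
cv2.imwrite("pics/side6.png",cv2.resize(f[max(v-90,0):v+60,u-90:u+90,::-1],None,fx=4,fy=4))
```

```text
16.35 [0.56758159 0.25038264 0.08194536] 0.9952722493260568 [-0.   0.2  0.6]
([1.6, 0.5, 62.9], [-0.001, -0.0, -0.0])
```

View pics/side6.png

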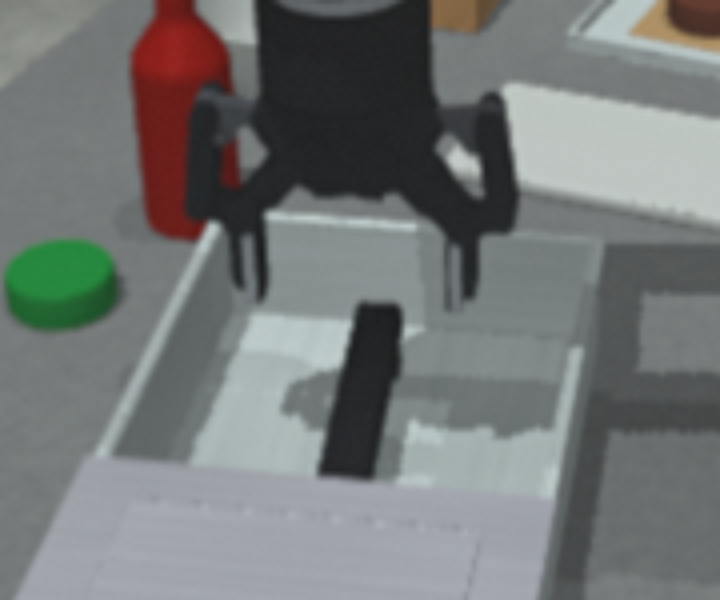

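The open fingers, at (250,270) and (460,280) in the crop, straddle the handle at about (365,390) evenly. They sit well inside the pan walls, so I'll lower.

Call:
carry_out(deltas=[1,0,12,0,0,0,1,0,27,0,0,0,1,0,42,0,0,0,1,0,54,0,0,0,1,0,61,0,0,0,1,0,62,0,0,0,1,0,62,0,0,0])

```text
t: 17.1
tool_pos: [0.5677, 0.2518, 0.0207]
eef_rot: [[-0.299, 0.954, 0.0], [0.954, 0.299, 0.0], [0.0, 0.0, -1.0]]
wrist_force: [0.3, -0.6, 0.3]
opening: 0.994
```

Call:
carry_out(deltas=[0,0,0,0,0,0,0,0,0,0,0,0,0,0,0,0,0,0,0,0,0,0,0,0,0,0,0,0,0,0,0,0,0,0,0,0,0,0,0,0,0,0,0,0,0,0,0,0], gripper=5, force=110)

```text
t: 17.9
tool_pos: [0.5678, 0.2519, 0.0213]
eef_rot: [[-0.299, 0.954, 0.001], [0.954, 0.299, 0.0], [0.0, 0.001, -1.0]]
wrist_force: [-2.1, -1.2, 6.3]
opening: 0.257
```

Run:
```python
from h import *; from workcell import r
s=r.read_state(); print(s["t"],s["tool_pos"],s["opening"],s["wrist_force"].round(1),s["ft_torque"].round(2),s["joints"].round(2))
# waypoints -> rows relative to now: tool now flat, u = tool x. grip frame: grasp pt 19mm behind TCP
from path import W
for y,z,th in W:
    t=np.deg2rad(th); dy=y+69; dz=z-30   # grasp point shift along tool x = dy, tool z = -dz ; TCP = grasp + 19*zaxis
    # tool z dir after rotation by -t about y: Ry(-t) z = (-sin t,0,cos t)
    print((y,z,th),[round(dy-19*np.sin(t),1),0,round(-dz+19*(np.cos(t)-1),1),0,round(-t,3),0])
```

```text
17.9 [0.5677602  0.25189425 0.02125159] 0.25697842281536987 [-2.1 -1.2  6.3] [-0.08  0.28  0.05] [ 0.29  0.39  1.58  0.    1.17 -0.01]
(-69, 30, 0) [np.float64(0.0), 0, np.float64(0.0), 0, np.float64(-0.0), 0]
(-70, 36, 0) [np.float64(-1.0), 0, np.float64(-6.0), 0, np.float64(-0.0), 0]
(-80, 51, 4) [np.float64(-12.3), 0, np.float64(-21.0), 0, np.float64(-0.07), 0]
(-86, 67, 8) [np.float64(-19.6), 0, np.float64(-37.2), 0, np.float64(-0.14), 0]
(-90, 82, 12) [np.float64(-25.0), 0, np.float64(-52.4), 0, np.float64(-0.209), 0]
(-96, 97, 16) [np.float64(-32.2), 0, np.float64(-67.7), 0, np.float64(-0.279), 0]
(-104, 111, 20) [np.float64(-41.5), 0, np.float64(-82.1), 0, np.float64(-0.349), 0]
(-120, 122, 21) [np.float64(-57.8), 0, np.float64(-93.3), 0, np.float64(-0.367), 0]
(-150, 134, 21) [np.float64(-87.8), 0, np.float64(-105.3), 0, np.float64(-0.367), 0]
(-180, 145, 21) [np.float64(-117.8), 0, np.float64(-116.3), 0, np.float64(-0.367), 0]
(-210, 157, 21) [np.float64(-147.8), 0, np.float64(-128.3), 0, np.float64(-0.367), 0]
(-240, 175, 21) [np.float64(-177.8), 0, np.float64(-146.3), 0, np.float64(-0.367), 0]
(-245, 230, 20) [np.float64(-182.5), 0, np.float64(-201.1), 0, np.float64(-0.349), 0]
(-245, 290, 15) [np.float64(-180.9), 0, np.float64(-260.6), 0, np.float64(-0.262), 0]
```

Gripped (22 mm opening). Lifting and tilting in small steps.

Call:
carry_out(deltas=[0,0,-3,0,0,0,-1,0,-6,0,0,0,-4,0,-11,0,-0.023,0,-8,0,-16,0,-0.047,0,-12,0,-21,0,-0.07,0,-12,0,-21,0,-0.07,0,-12,0,-21,0,-0.07,0])

```text
t: 18.6
tool_pos: [0.5711, 0.2406, 0.0417]
eef_rot: [[-0.299, 0.954, 0.021], [0.952, 0.3, -0.066], [-0.07, 0.0, -0.998]]
wrist_force: [-0.5, 1.5, -1.7]
opening: 0.26
```

```bash
cat > chk.py <<'E'
from h import *; from workcell import r; import sys
n=sys.argv[1]
s=r.read_state(); R=s["eef_rot"]; print(s["t"],s["tool_pos"].round(4),"tilt",np.degrees(np.arcsin(-R[2,0])).round(2),"open",s["opening"],s["wrist_force"].round(1),s["ft_torque"].round(2),s["joints"].round(2))
c=r.capture("side"); f=c["frame"]; g=s["tool_pos"]-.019*R[:,2]; u,v=proj(c,g)[0].astype(int); print("grip px",u,v)
# predicted butt, tip px
for nm,a,h in(("butt",-.075,0),("tip",.225,-.028)): 
    p=g+R[:,0]*a-R[:,2]*h; print(nm,p.round(3),proj(c,p)[0].round(0))
x0=max(u-130,0);y0=max(v-110,0); cv2.imwrite(f"pics/side{n}.png",cv2.resize(f[y0:y0+195,x0:x0+260,::-1],None,fx=3,fy=3)); print("crop origin",x0,y0)
E
python3 chk.py 7
```

```text
18.6 [0.5711 0.2406 0.0417] tilt 4.0 open 0.2597531626806042 [-0.5  1.5 -1.7] [-0.09 -0.04 -0.  ] [ 0.31  0.37  1.56 -0.07  1.21  0.03]
grip px 284 280
butt [0.593 0.17  0.066] [290. 257.]
tip [0.504 0.454 0.017] [266. 386.]
crop origin 154 170
```

View pics/side7.png

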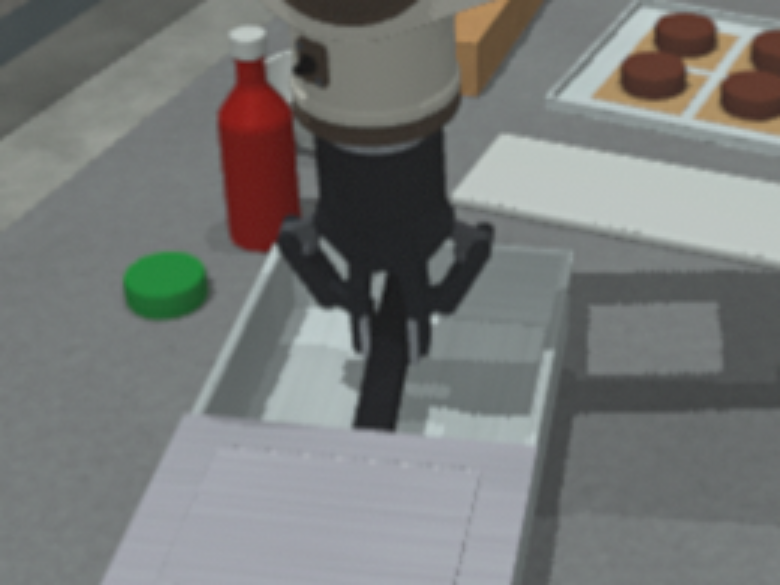

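The handle is held between the fingers and its butt end has risen. The wrist carries about 1.6 N, the turner's weight. Computing the next rows in the tilted tool frame.

```bash
cat > rows.py <<'E'
from path import W; import numpy as np, sys
def tcp(w):
    y,z,t=w[0],w[1],np.deg2rad(w[2]); n=np.array([-np.sin(t),-np.cos(t)]) # tool z in (y,z)
    return np.array([y,z])+19*n, t
def rel(i,js):
    p0,t0=tcp(W[i]); X=np.array([np.cos(t0),-np.sin(t0)]); Z=np.array([-np.sin(t0),-np.cos(t0)])
    for j in js:
        p,t=tcp(W[j]); d=p-p0; print(W[j],round(d@X,1),0,round(d@Z,1),0,round(t0-t,3),0)
rel(int(sys.argv[1]),range(int(sys.argv[1])+1,min(len(W),int(sys.argv[1])+8)))
E
python3 rows.py 2
```

```text
(-86, 67, 8) -8.4 0 -15.6 0 -0.07 0
(-90, 82, 12) -14.8 0 -30.4 0 -0.14 0
(-96, 97, 16) -23.1 0 -45.2 0 -0.209 0
(-104, 111, 20) -33.4 0 -58.9 0 -0.279 0
(-120, 122, 21) -50.4 0 -68.9 0 -0.297 0
(-150, 134, 21) -81.2 0 -78.7 0 -0.297 0
(-180, 145, 21) -111.9 0 -87.6 0 -0.297 0
```

Call:
carry_out(deltas=[-4,0,-8,0,-0.035,0,-8,0,-16,0,-0.07,0,-12,0,-23,0,-0.105,0,-15,0,-30,0,-0.14,0,-19,0,-38,0,-0.175,0,-23,0,-45,0,-0.209,0,-28,0,-52,0,-0.244,0,-33,0,-59,0,-0.279,0,-33,0,-59,0,-0.279,0,-33,0,-59,0,-0.279,0])

```text
t: 19.65
tool_pos: [0.5795, 0.2131, 0.1023]
eef_rot: [[-0.282, 0.954, 0.102], [0.897, 0.299, -0.325], [-0.341, -0.0, -0.94]]
wrist_force: [-0.1, 0.1, -2.8]
opening: 0.252
```

```bash
python3 chk.py 8; python3 rows.py 6
```

```text
19.65 [0.5795 0.2131 0.1023] tilt 19.92 open 0.25200078867527487 [-0.1  0.1 -2.8] [ 0.08  0.01 -0.01] [ 0.4   0.36  1.49 -0.35  1.35  0.19]
grip px 285 247
butt [0.599 0.152 0.146] [290. 217.]
tip [0.517 0.412 0.017] [271. 365.]
crop origin 155 137
(-120, 122, 21) -19.1 0 -4.9 0 -0.017 0
(-150, 134, 21) -51.4 0 -5.9 0 -0.017 0
(-180, 145, 21) -83.4 0 -6.0 0 -0.017 0
(-210, 157, 21) -115.7 0 -7.0 0 -0.017 0
(-240, 175, 21) -150.0 0 -13.6 0 -0.017 0
(-245, 230, 20) -173.2 0 -63.6 0 0.0 0
(-245, 290, 15) -192.1 0 -120.1 0 0.087 0
```

View pics/side8.png

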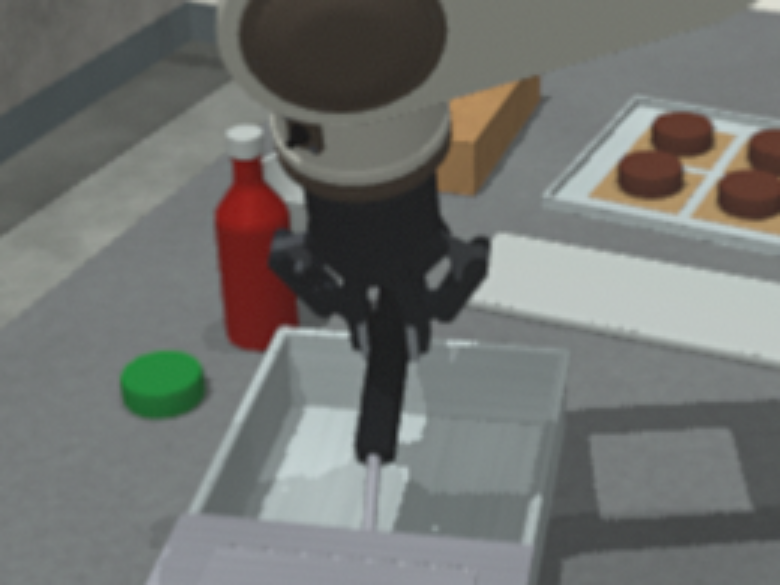

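The handle is slanted up and its front end, at crop (375,455), is in the opening with the shank going under the cover. No contact force shows, so I'll draw out along the slant.

Call:
carry_out(deltas=[-8,0,-2,0,-0.008,0,-19,0,-5,0,-0.017,0,-33,0,-5,0,-0.017,0,-50,0,-6,0,-0.017,0,-67,0,-6,0,-0.017,0,-83,0,-6,0,-0.017,0,-100,0,-6,0,-0.017,0,-116,0,-7,0,-0.017,0,-133,0,-10,0,-0.017,0,-150,0,-14,0,-0.017,0,-150,0,-14,0,-0.017,0])

```text
t: 20.8
tool_pos: [0.6215, 0.0811, 0.1692]
eef_rot: [[-0.277, 0.955, 0.109], [0.891, 0.298, -0.342], [-0.358, 0.002, -0.934]]
wrist_force: [-0.3, -0.2, -2.1]
opening: 0.258
```

```bash
python3 chk.py 9; python3 rows.py 11
```

```text
20.8 [0.6215 0.0811 0.1692] tilt 21.0 open 0.25783268488457817 [-0.3 -0.2 -2.1] [ 0.16  0.1  -0.04] [ 0.19  0.28  1.46 -0.37  1.38 -0.05]
grip px 293 183
butt [0.64  0.021 0.214] [298. 158.]
tip [0.56  0.279 0.08 ] [281. 284.]
crop origin 163 73
(-245, 230, 20) -24.0 0 -49.6 0 0.017 0
(-245, 290, 15) -43.9 0 -105.7 0 0.105 0
```

View pics/side9.png

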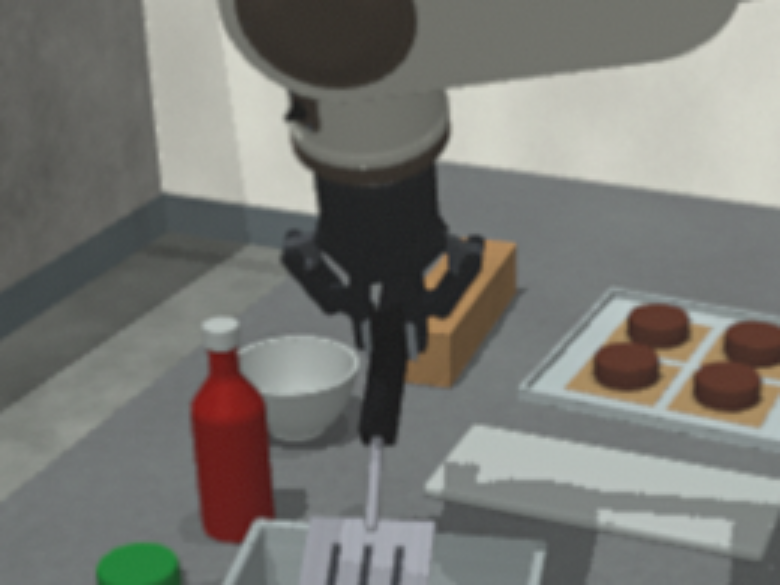

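The blade is out of the cover's reach, above the opening (crop 365,550). Now raising straight up.

Call:
carry_out(deltas=[-4,0,-9,0,0,0,-10,0,-25,0,0,0,-17,0,-44,0,0.02,0,-24,0,-63,0,0.04,0,-31,0,-82,0,0.06,0,-38,0,-100,0,0.08,0,-44,0,-115,0,0.1,0,-48,0,-126,0,0.1,0,-50,0,-131,0,0.1,0,-50,0,-131,0,0.1,0,-50,0,-131,0,0.1,0,-50,0,-131,0,0.1,0])

```text
t: 22.05
tool_pos: [0.6202, 0.0833, 0.3065]
eef_rot: [[-0.289, 0.954, 0.077], [0.92, 0.3, -0.251], [-0.263, -0.001, -0.965]]
wrist_force: [-0.6, 0.1, -1.9]
opening: 0.255
```

Call:
carry_out(deltas=[0,0,0,0,0,0,0,0,0,0,0,0,0,0,0,0,0,0,0,0,0,0,0,0,0,0,0,0,0,0])

```text
t: 22.55
tool_pos: [0.6204, 0.0831, 0.3074]
eef_rot: [[-0.289, 0.954, 0.079], [0.921, 0.299, -0.251], [-0.263, -0.0, -0.965]]
wrist_force: [0.4, -0.3, -3.1]
opening: 0.253
```

```bash
python3 chk.py 10
python3 - <<'E'
from workcell import r; import cv2,numpy as np
c=r.capture("top"); np.savez("top11.npz",**c); s=r.capture("side"); np.savez("side11.npz",**s)
cv2.imwrite("pics/top11.png",c["frame"][:,:,::-1]); cv2.imwrite("pics/side11.png",s["frame"][:,:,::-1]); print(np.round(r.read_state()["dq"],4))
E
```

```text
22.55 [0.6204 0.0831 0.3074] tilt 15.24 open 0.253475488220073 [ 0.4 -0.3 -3.1] [0.06 0.04 0.02] [ 0.14  0.23  1.22 -0.26  1.65 -0.19]
grip px 291 117
butt [0.641 0.019 0.345] [296.  97.]
tip [0.556 0.288 0.24 ] [276. 209.]
crop origin 161 7
[-0.0006 -0.0001  0.0001  0.0012 -0.0005  0.001 ]
```

View pics/side11.png

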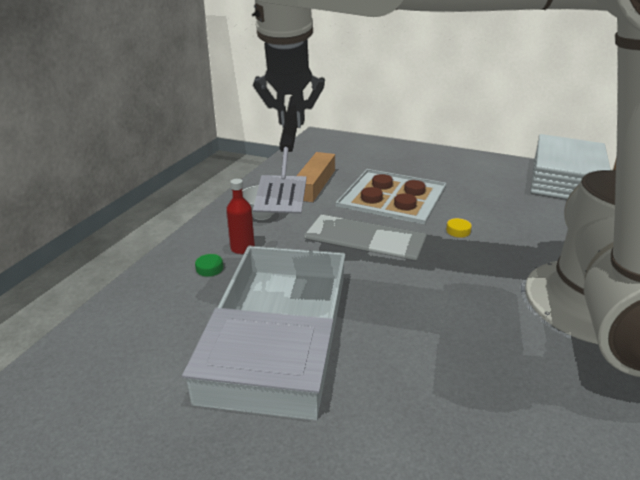

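View pics/top11.png

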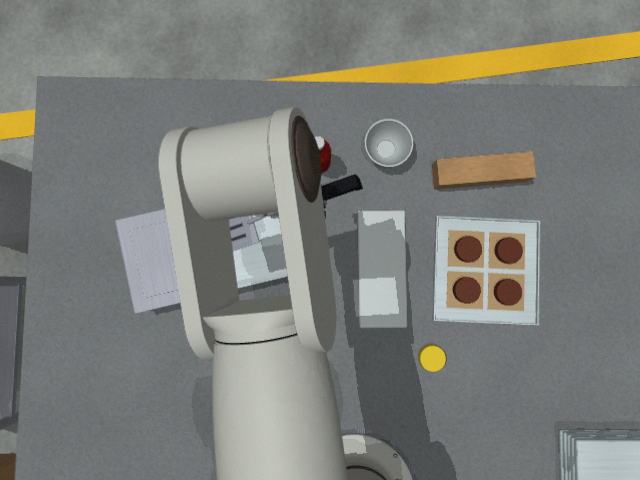

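The blade tip appears at side px (277,209), where the no-slip prediction puts it (276,209). The turner is therefore held at about 0.24–0.35 m, clear of everything. I'll do a last numeric check of the patties and bystanders, then hand in.

Run:
```python
from h import *
c=dict(np.load("top11.npz")); f=c["frame"]; R,G,B=[f[...,i].astype(int) for i in range(3)]; hsv=cv2.cvtColor(f,cv2.COLOR_RGB2HSV).astype(int)
br=(R<150)&(R>40)&(R>1.4*G)&(R>1.4*B)&(hsv[...,0]>=2)&(hsv[...,0]<15)
gaps=np.array([[.5547,-.2552],[.4596,-.2518]]); sets=np.array([[.5509,-.3474],[.4566,-.344]])
for m,st,ce in blobs(br,250):
    p=cast(c,ce,.023)[0][:2]; print(ce.round(1),p.round(4),"to gaps mm",(np.linalg.norm(gaps-p,axis=1)*1000).round(1),"to set start",(np.linalg.norm(sets-p,axis=1)*1000).round(1))
from workcell import r
s=r.read_state(); print(s["t"],s["opening"],s["wrist_force"].round(1)); r.hand_in()
```

```text
[467.7 248.6] [ 0.5531 -0.2542] to gaps mm [ 1.9 93.6] to set start [ 93.3 131.9]
[508.4 250. ] [ 0.5509 -0.3474] to gaps mm [ 92.2 132.2] to set start [ 0.1 94.4]
[466.3 289.7] [ 0.4598 -0.2501] to gaps mm [95.   1.7] to set start [133.3  94. ]
[507.6 291.5] [ 0.4566 -0.344 ] to gaps mm [132.3  92.2] to set start [94.4  0. ]
22.7 0.25698311236345533 [-0.3 -0.4 -1.9]
the job is handed in; nothing more can be done
```

I set both brown patties from the board on the two empty paper squares, then drew the turner out of the pan on a slant and handed in at about t = 22.7 s with it held still.

**Patties:** in the last top view, the two I placed are about 2 mm from their squares' centres. The two already on the tray moved less than 0.2 mm. Both placings ended in light contact (16 N and 5 N at the wrist) before the fingers opened.

**Turner:** it is gripped at 110 N with no sign of slipping, and the blade tip appears where the arm's pose predicts it, within 1 px. From that pose, the butt is at about 0.345 m and the tip at about 0.24 m. The wrist force matches the turner's weight, and the arm was still.

**Surroundings:** the bowl and carton look unmoved in the last two pictures. In the top view the arm partly hides the bottle and fully hides the green look-alike, so for those I relied on the side view, where both look unmoved. I judged these by eye, not by measurement. None of my checks failed or disagreed.

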